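# Flip the stock tags on the laboratory bins

## Robot

A 6-joint arm with a two-finger parallel gripper is mounted at the origin on the work surface. World frame = base frame: x ahead of the robot, y to its left, z up, the work surface at z = 0. Lengths are in m, angles in rad, forces in N, time in s.
With the tool pointing down it reaches from about 0.35 to 0.975 m from the base axis. Payload 4.9 kg.
Tool frame: the origin (TCP) lies midway between the tips of the shut fingers; the grasp point (between the pads) lies 19 mm behind it; z points along the fingers, y is the direction in which the jaws open and shut (so a half turn about z gives the same grasp; the last joint's range is limited). The gripper opens to 85 mm and grips with 20 to 120 N. Pads are 22 mm wide; open, the fingers measure 114 mm over their backs; the gripper's body (76 mm by 85 mm) begins 54 mm behind the grasp point. The pads swing forward as they close: fully open they stand 13 mm farther back than shut.
Start: joints at [-1.409, 0.053, 1.613, -0, 1.476, -0.119], TCP at [0.173, -0.601, 0.231] pointing down, gripper open.
Joint ranges: [-3.01, 3.01], [-1.01, 2.22], [0.06, 2.58], [-1.02, 4.17], [0.09, 2.62], [-3.14, 3.14]. Speed limits (rad/s): [2.57, 2.57, 3.14, 3.14, 3.14, 3.14].

## Interface

Orientations are given as a unit quaternion [w, x, y, z].
In Python, from plant import state, grab_frame, camera_params, job_done, boxes_of gives the robot as it stands.
- The arm moves only by the tool step_arm, never from a script. Its argument "steps" is a list of rows, each a list of 4 numbers: the shift along the tool's x, y, z in mm, then the turn about the tool's z in degrees. A call has 1 to 8 rows; each row shifts and turns the pose as measured when the row begins, along the tool's axes as they then stand; what a row does not reach is not made up. A row lasts 1/10 s, in which the tool goes at most 50 mm and 8.59 degrees, less where a joint would pass 70% of its speed; a pose out of reach is approached as far as the arm can. A call is refused whole if a number of a shift passes 50 or a number of a turn 8.59, either way. A call with a gripper value outside its range is refused whole. "claw" is the opening in per cent of the stroke, from 0 (shut) to 100 (fully open), set as the call begins (left out, the last holds). The fingers move at their own pace and stop on an object; the grip force is fixed at half the most. Time passes only in rows, so rows that do not move let the fingers close. It gives the time, the measured TCP pose, the force and the opening at its end, in the units of the state.
- state(): the state, without advancing time (a new reading comes with each control period).
- grab_frame(name): name is "side" or "top"; returns (picture, depth): 480x640x3 uint8, red, green, blue; 480x640 float32, m along the optical axis (not along the pixel's ray), 0 where there is no reading.
- camera_params(name): a dict with "mtx" (3x3 intrinsics, pixels), "extrinsics" (4x4, takes a point from camera to world coordinates). Camera axes: x right, y down, z forward; pixel columns grow to the right and rows downward; lengths in m; the calibration is good to about 2 mm. A picture is of the moment at which its call begins. camera_params takes no time and is no camera call.
- job_done(): hands the job in, once; it reports no verdict.
Trained networks look in the newest picture that a camera, given by its name, has taken for a name from the list of things; names that differ only in an ending like _2 or _b are one class to them, and where a whole thing is asked for, a point or a joint stands for the part that bears it (a point fixed in the world has none). Each returns a list of dicts, best first, with "p" (0 to 1); they miss things now and then, are a little off and sometimes report something else, mostly with a low value. They report only what shows in the picture. A call takes as long as a camera call. They do not tell look-alikes from the thing itself.
- boxes_of(camera, label): "box" ([left, top, width, height] in pixels, round what is visible of it).
The state is a dict: "time": time; "joint_pos": joint angles; "joint_vel": joint speeds; "joint_efforts": joint torques, N m; "tool_pos": TCP position; "tool_rot": TCP orientation; "contact_force": force on the tool from outside, world axes, zero at the start; "ft_torque": the same for the moment, N m; "gripper_width": opening from 0.0 (shut) to 1.0 (fully open).
Only numpy, scipy, OpenCV 4.12 (cv2) and the standard library are available. Lean on these libraries where they do the work, as an engineer would, in place of code of your own. Each camera call takes 0.05 s, during which the arm holds its last target. There are 200 camera calls.

## Task

Flip the hinged stock tags on the four bins so that only the full bins show the raised-disc face, their tags leaning right back over the bin; on every bin that is not full the tag must lean right forward towards you, three-bar face up. Nudge the tags over gently with your fingertips: pinch and lift nothing, and leave the bins and everything else on the bench where they stand.

Things in the scene. Friction and masses are not known exactly. Their poses are not given: they have to be found in the camera images.
- tray: Low aluminium tray, 250 (x) x 500 (y) x 14 mm with 4 mm walls and floor, fixed on the bench, carrying a row of four bins (centres 104 mm apart in each pair, 156 mm between the two middle ones). Its floor is 4 mm above the bench. Origin: centre of its underside; its -x side faces the worker (the robot).
- bin_vials: Loose grey stock bin, 135 (x) x 94 (y) mm, 75 mm high at the back, 46 mm at the front; 0.4 to 0.9 kg. FULL: packed with 20 upright clear glass vials with black caps, four rows of five, no gap left (tops 53 mm above the bin's underside). In any of the four places of the row. Origin: centre of its underside (on the tray floor); its -x axis points out of its front to the worker.
- hinge_vials (a point): Middle of the level hinge axis (along the bin's y) of this bin's tag, above the bin's front wall, 62 mm above the bin's underside. The bin's x axis is square to the hinge. A V-shaped steel cradle at the two ends of the hinge reaches 16 mm out to either side and 13 mm above the axis.
- flap_vials (a joint): Angle of this bin's tag, rad: 0 upright, +0.6 leaning back over its bin on its stop (raised-disc face up), -0.6 leaning forward towards the worker on its stop (three-bar face up). It tips freely and falls to the nearer stop by its own weight beyond about 0.15 rad from upright; a level nudge of well under 1 N moves it (pressing down only jams it on its stop).
- edge_vials (a point): Middle of the free edge of this bin's tag, 42 mm from the hinge axis. The tag is a smooth, slippery white plastic plate 54 wide x 42 long x 4 mm thick, 24 g, hinged along its lower edge; one face has a raised black disc (24 mm across: in stock), the other three raised black bars (reorder).
- bin_jars: Loose grey stock bin, 135 (x) x 94 (y) mm, 75 mm high at the back, 46 mm at the front; 0.4 to 0.9 kg. FULL: packed with six squat white screw-lid jars, two rows of three, no gap left (tops 55 mm above the bin's underside). In any of the four places of the row. Origin: centre of its underside (on the tray floor); its -x axis points out of its front to the worker.
- hinge_jars (a point): Middle of the level hinge axis (along the bin's y) of this bin's tag, above the bin's front wall, 62 mm above the bin's underside. The bin's x axis is square to the hinge. A V-shaped steel cradle at the two ends of the hinge reaches 16 mm out to either side and 13 mm above the axis.
- flap_jars (a joint): Angle of this bin's tag, rad: 0 upright, +0.6 leaning back over its bin on its stop (raised-disc face up), -0.6 leaning forward towards the worker on its stop (three-bar face up). It tips freely and falls to the nearer stop by its own weight beyond about 0.15 rad from upright; a level nudge of well under 1 N moves it (pressing down only jams it on its stop).
- edge_jars (a point): Middle of the free edge of this bin's tag, 42 mm from the hinge axis. The tag is a smooth, slippery white plastic plate 54 wide x 42 long x 4 mm thick, 24 g, hinged along its lower edge; one face has a raised black disc (24 mm across: in stock), the other three raised black bars (reorder).
- bin_stoppers: Loose grey stock bin, 135 (x) x 94 (y) mm, 75 mm high at the back, 46 mm at the front; 0.4 to 0.9 kg. NOT full: only three black rubber stoppers (26 mm wide, 28 mm tall) on its floor, mostly bare floor. In any of the four places of the row. Origin: centre of its underside (on the tray floor); its -x axis points out of its front to the worker.
- hinge_stoppers (a point): Middle of the level hinge axis (along the bin's y) of this bin's tag, above the bin's front wall, 62 mm above the bin's underside. The bin's x axis is square to the hinge. A V-shaped steel cradle at the two ends of the hinge reaches 16 mm out to either side and 13 mm above the axis.
- flap_stoppers (a joint): Angle of this bin's tag, rad: 0 upright, +0.6 leaning back over its bin on its stop (raised-disc face up), -0.6 leaning forward towards the worker on its stop (three-bar face up). It tips freely and falls to the nearer stop by its own weight beyond about 0.15 rad from upright; a level nudge of well under 1 N moves it (pressing down only jams it on its stop).
- edge_stoppers (a point): Middle of the free edge of this bin's tag, 42 mm from the hinge axis. The tag is a smooth, slippery white plastic plate 54 wide x 42 long x 4 mm thick, 24 g, hinged along its lower edge; one face has a raised black disc (24 mm across: in stock), the other three raised black bars (reorder).
- bin_droppers: Loose grey stock bin, 135 (x) x 94 (y) mm, 75 mm high at the back, 46 mm at the front; 0.4 to 0.9 kg. NOT full: only two amber dropper bottles (25 mm wide, 59 mm tall) on its floor, mostly bare floor. In any of the four places of the row. Origin: centre of its underside (on the tray floor); its -x axis points out of its front to the worker.
- hinge_droppers (a point): Middle of the level hinge axis (along the bin's y) of this bin's tag, above the bin's front wall, 62 mm above the bin's underside. The bin's x axis is square to the hinge. A V-shaped steel cradle at the two ends of the hinge reaches 16 mm out to either side and 13 mm above the axis.
- flap_droppers (a joint): Angle of this bin's tag, rad: 0 upright, +0.6 leaning back over its bin on its stop (raised-disc face up), -0.6 leaning forward towards the worker on its stop (three-bar face up). It tips freely and falls to the nearer stop by its own weight beyond about 0.15 rad from upright; a level nudge of well under 1 N moves it (pressing down only jams it on its stop).
- edge_droppers (a point): Middle of the free edge of this bin's tag, 42 mm from the hinge axis. The tag is a smooth, slippery white plastic plate 54 wide x 42 long x 4 mm thick, 24 g, hinged along its lower edge; one face has a raised black disc (24 mm across: in stock), the other three raised black bars (reorder).
- stopper: Loose black rubber stopper, 30 mm wide, 32 mm tall, standing on the tray in front of the bins; bystander. Origin: centre of its underside.
- petri: Loose clear petri dish, 52 mm across, 14 mm high, on the tray in front of the bins; bystander. Origin: centre of its underside.
- reagent: Loose small amber bottle with a black cap, 38 mm across, 75 mm tall, on the tray between the two middle bins; bystander. Origin: centre of its underside.
- flask: Loose conical glass flask, 74 mm across the foot, 100 mm tall, on the bench; bystander. Origin: centre of its underside.
- beaker: Loose glass beaker, 90 mm across, 118 mm tall, on the bench at the right; bystander. Origin: centre of its underside.
- tube: Loose self-standing capped sample tube, 35 mm across the cap, 113 mm tall, on the bench at the left; bystander. Origin: centre of its underside.
- spatula: Loose steel spatula, 158 mm long (x), 13 mm wide, 5 mm thick, lying on the bench at the right; bystander. Origin: middle of its underside.
Not all that is in view belongs to the job. What is shaped like the bin_vials but red or yellow is not meant.

How it is judged:
By the outcome, as a careful person would: the job done as asked, in the order asked, and still so for the second after the job is handed in, with the robot touching nothing.
It also fails if it takes over 51 s, if anything falls off the work surface, if the arm or the gripper's body presses on something with over 40 N, if the wrist force passes 120 N, or if a joint passes its speed limit or range.

## Working session

There is one attempt and no reset: what is moved stays moved. The work goes in short steps, Python scripts to look and compute and a tool call to move; the robot and the scene stay as the last step left them, time stands still between calls to the robot, and variables do not carry over. Pictures are saved under pics/ and viewed, about 8 in all and at most 12, crops included, and the job is handed in when it is done.

Besides the shell and the picture viewer there is one more tool, called after "Emit:" as name(argument=value, ...), one argument or row to a line, values as JSON. step_arm: Moves the arm, as the interface text tells. Its arguments: {"type":"object","properties":{"steps":{"type":"array"},"claw":{"type":"number"}},"required":["steps"]}

```bash
mkdir -p pics; cat > h.py <<'E'
import numpy as np,cv2
from plant import *
def world(cam,dep):
    P=camera_params(cam);K=np.array(P["mtx"]);T=np.array(P["extrinsics"])
    v,u=np.mgrid[:480,:640]
    c=np.stack([(u-K[0,2])/K[0,0]*dep,(v-K[1,2])/K[1,1]*dep,dep],-1)
    return c@T[:3,:3].T+T[:3,3]
E
python3 - <<'E'
from h import *
for c in("top","side"):
    im,d=grab_frame(c);cv2.imwrite(f"pics/{c}0.png",im[:,:,::-1]);np.save(c+"0.npy",world(c,d)); print(c,np.round(camera_params(c)["extrinsics"],3).tolist())
for l in("bin_vials","bin_jars","bin_stoppers","bin_droppers","flap_vials","reagent","tray"):
    print(l,[(b["box"],round(b["p"],2)) for b in boxes_of("top",l)])
s=state();print(s["time"],s["tool_pos"],s["tool_rot"])
E
```

```text
top [[-0.004, -0.99, 0.143, 0.259], [-1.0, 0.002, -0.011, -0.033], [0.011, -0.144, -0.99, 1.489], [0.0, 0.0, 0.0, 1.0]]
side [[0.957, -0.203, 0.206, 0.219], [-0.289, -0.653, 0.7, -0.837], [-0.008, -0.73, -0.684, 0.865], [0.0, 0.0, 0.0, 1.0]]
bin_vials [([227.1, 142.0, 43.7, 64.3], 0.94), ([221.9, 264.8, 66.5, 67.3], 0.91), ([343.6, 269.1, 58.3, 62.8], 0.9), ([109.4, 315.4, 78.8, 67.9], 0.74), ([270.0, 160.4, 15.3, 18.5], 0.73)]
bin_jars [([322.1, 123.8, 48.0, 62.5], 0.68)]
bin_stoppers [([286.0, 130.7, 45.9, 64.1], 0.92), ([468.3, 191.8, 41.8, 37.5], 0.46)]
bin_droppers [([181.8, 148.6, 43.7, 61.7], 0.86), ([341.9, 177.5, 23.5, 10.0], 0.35)]
flap_vials [([237.4, 195.6, 23.5, 11.8], 0.65), ([349.4, 312.9, 23.5, 14.5], 0.61), ([257.1, 315.3, 20.0, 14.1], 0.54), ([108.8, 355.9, 22.8, 19.8], 0.5)]
reagent [([268.4, 160.9, 17.8, 20.6], 0.65)]
tray [([177.2, 124.9, 203.3, 119.2], 0.85)]
0.45 [ 0.17318069 -0.60045923  0.23121728] [-7.79277636e-05  9.90158522e-01  1.39950329e-01 -1.84667252e-06]
```

View pics/top0.png

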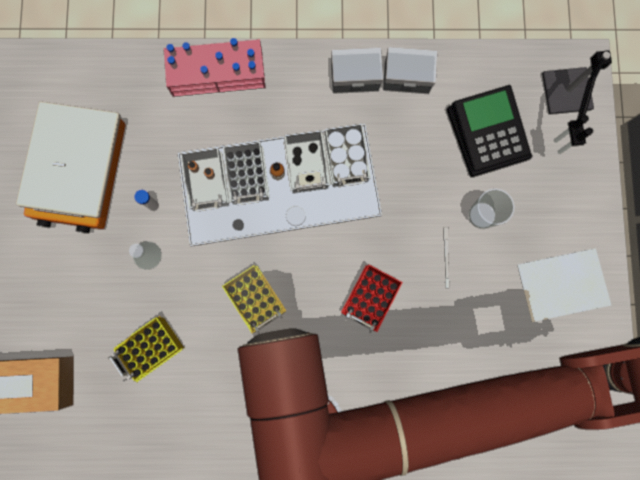

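View pics/side0.png

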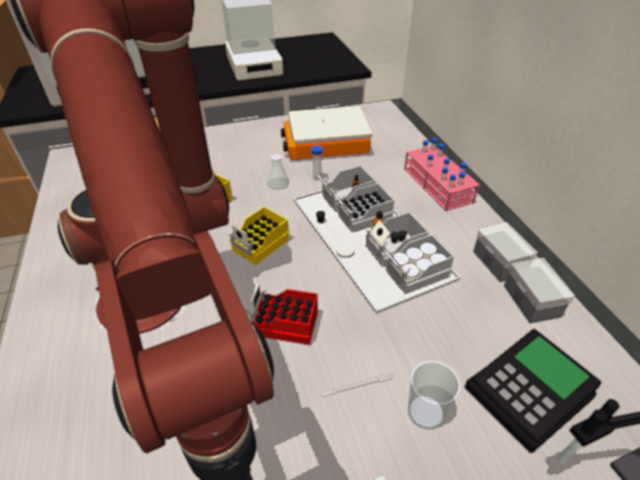

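Top view: the row from left to right is droppers (205,180), vials (247,172), reagent (277,170), stoppers (307,162) and jars (347,155). The stoppers tag appears to show its disc (310,178). Next I'll zoom in and measure.

```bash
python3 - <<'E'
from h import *
a=cv2.imread("pics/top0.png")[118:222,172:386];b=cv2.imread("pics/side0.png")[155:305,290:465]
a=cv2.resize(a,None,fx=3.7,fy=3.7,interpolation=3)[:,:790];cv2.imwrite("pics/z0.png",a)
cv2.imwrite("pics/z1.png",cv2.resize(b,None,fx=4,fy=4,interpolation=3)[:600])
W=np.load("top0.npy")
# tray fit: z about 4-14mm in region ; rim pixels
m=np.zeros((480,640),bool);m[118:250,172:388]=1
z=W[...,2]
print("bench z",np.median(z[255:262,200:220]),"tray floor",np.median(z[225:235,200:220]))
im=cv2.imread("pics/top0.png")
pts=W[m&(z>0.060)&(z<.16)];np.save("pts.npy",pts)
# per bin footprints: pixels above 25mm
for l,(u,v) in dict(droppers=(205,180),vials=(247,172),stoppers=(307,162),jars=(347,155)).items():
    c=W[v,u];print(l,np.round(c,3))
hm=(m&(z>0.05)).astype(np.uint8)
n,lab,st,ce=cv2.connectedComponentsWithStats(hm)
for i in range(1,n):
    if st[i,4]>30:
        p=W[lab==i];r=cv2.minAreaRect(p[:,:2].astype(np.float32)*1000);print(st[i],[np.round(x,1) for x in r],np.round(p[:,2].max(),3))
# white tray mask
g=(m&(z>0.001)&(z<0.02)&(im.min(-1)>190)).astype(np.uint8)
g=cv2.morphologyEx(g,cv2.MORPH_OPEN,np.ones((3,3)))
hh=m&((g>0)|(z>0.03))
n,lab,st,ce=cv2.connectedComponentsWithStats(hh.astype(np.uint8))
i=1+st[1:,4].argmax();p=W[lab==i];print("tray",cv2.minAreaRect(p[:,:2].astype(np.float32)*1000),st[i])
E
```

```text
bench z -0.0003707734042083244 tray floor 0.0036139808493612646
droppers [0.635 0.245 0.003]
vials [0.642 0.129 0.057]
stoppers [ 0.682 -0.022  0.007]
jars [ 0.702 -0.128  0.002]
[ 325  124   44   62 1757] [array([ 509.7, -109.1]), array([116.2, 510.3]), np.float64(85.8)] 1.489
[285 130  42  46 282] [array([502.9, -44.6]), array([478.6,  93.7]), np.float64(8.1)] 1.489
[ 223  142   44   63 1048] [array([477.8,  86.9]), array([485.5, 110.4]), np.float64(15.9)] 1.489
[180 148  45  47 363] [array([464.3, 144.3]), array([528.3, 118.2]), np.float64(28.2)] 1.489
[235 151   8   7  43] [array([479.3,  57.3]), array([474.8,  16.2]), np.float64(24.2)] 1.489
[244 150   7   7  39] [array([692.3, 129.2]), array([16.3, 15.7]), np.float64(26.9)] 0.064
[245 159   8   8  41] [array([469. ,  44.3]), array([446. ,  16.4]), np.float64(22.3)] 1.489
[237 160   7   8  41] [array([467.4,  55.9]), array([451.6,  15.9]), np.float64(25.1)] 1.489
[270 163  14  14 138] [array([460.6,  20.9]), array([414.7,  34.7]), np.float64(10.1)] 1.489
[247 169   7   7  40] [array([642. , 121.8]), array([15.3, 17. ]), np.float64(88.9)] 0.061
[238 170   7   7  39] [array([639.4, 144.3]), array([16.3, 15.6]), np.float64(4.2)] 0.061
[296 171  29  21 397] [array([612.3, -28.4]), array([40.6, 72. ]), np.float64(9.2)] 0.106
[239 179   7   8  44] [array([439.9,  60.4]), array([405.6,  16.9]), np.float64(24.9)] 1.489
[248 178   7   8  40] [array([618. , 118.9]), array([14.5, 17.3]), np.float64(56.5)] 0.062
[191 194  33  18 261] [array([433.8,  96.8]), array([428.6,  69.5]), np.float64(45.8)] 1.489
tray ((522.546630859375, -93.37252807617188), (485.7251281738281, 236.041748046875), 12.90830135345459) [ 272  124   99   68 3711]
```

View pics/z0.png

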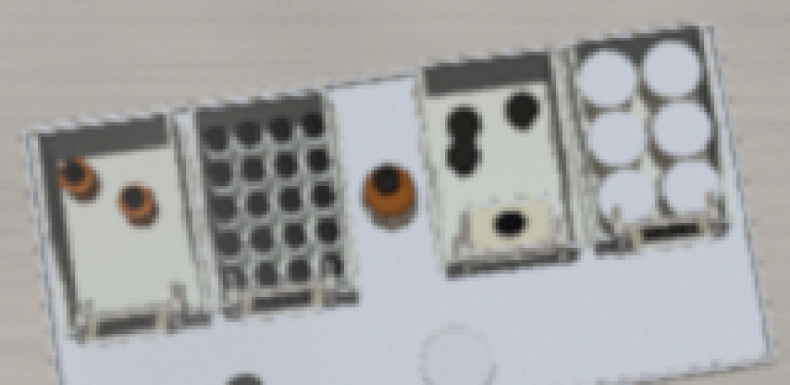

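View pics/z1.png

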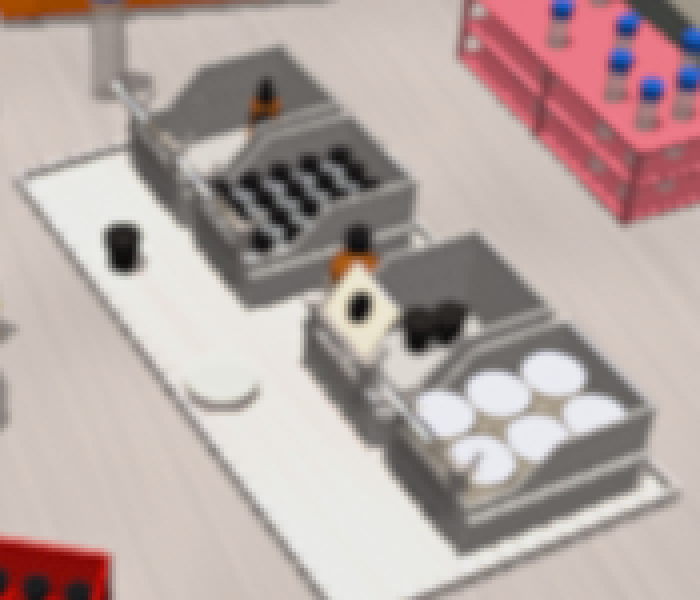

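```bash
python3 - <<'E'
from h import *
W=np.load("top0.npy");z=W[...,2]
B=dict(droppers=(178,146,48,68),vials=(222,140,48,70),stoppers=(284,128,47,70),jars=(322,120,55,72))
for l,(u,v,w,h) in B.items():
    s=np.zeros(z.shape,bool);s[v:v+h,u:u+w]=1
    for lo,hi in((.083,.12),(.092,.12),(.07,.12)):
        p=W[s&(z>lo)&(z<hi)]
        if len(p)>5: print(l,lo,len(p),"med",np.round(np.median(p,0)*1000,0),"rect",[np.round(t,0) for t in cv2.minAreaRect(p[:,:2].astype(np.float32)*1000)],"z95",round(np.percentile(p[:,2],95)*1000))
g=cv2.imread("pics/top0.png")
# tray front edge line: first row from below with z>2mm / white
e=[]
for u in range(200,375,5):
    col=g[205:252,u].astype(int); d=(col[:,0]-col[:,2])  # bluish white tray
    ok=np.where((d>5))[0]
    if len(ok): e.append((u,205+ok.max()))
e=np.array(e);p=np.array([W[v,u] for u,v in e]);k=cv2.fitLine(p[:,:2].astype(np.float32),cv2.DIST_HUBER,0,.01,.01).ravel();print(k,np.degrees(np.arctan2(k[0],-k[1])),e[::6].tolist())
E
```

```text
droppers 0.083 115 med [543. 223.  95.] rect [array([616., 241.]), array([ 97., 168.]), np.float64(86.0)] z95 104
droppers 0.092 70 med [540. 223.  99.] rect [array([542., 224.]), array([11., 52.]), np.float64(9.0)] z95 104
droppers 0.07 421 med [576. 226.  78.] rect [array([616., 227.]), array([160., 114.]), np.float64(9.0)] z95 100
vials 0.083 111 med [559. 123.  95.] rect [array([626., 141.]), array([161.,  52.]), np.float64(16.0)] z95 102
vials 0.092 75 med [556. 123.  97.] rect [array([558., 122.]), array([14., 52.]), np.float64(7.0)] z95 104
vials 0.07 370 med [579. 129.  79.] rect [array([630., 132.]), array([160.,  94.]), np.float64(8.0)] z95 100
stoppers 0.083 182 med [623. -28.  93.] rect [array([674., -27.]), array([125., 106.]), np.float64(8.0)] z95 102
stoppers 0.092 97 med [626. -28.  97.] rect [array([625., -27.]), array([14., 53.]), np.float64(8.0)] z95 103
stoppers 0.07 521 med [626. -30.  80.] rect [array([668., -34.]), array([150., 119.]), np.float64(9.0)] z95 99
jars 0.083 108 med [ 606. -134.   96.] rect [array([ 678., -132.]), array([160.,  86.]), np.float64(16.0)] z95 103
jars 0.092 74 med [ 603. -137.   99.] rect [array([ 604., -136.]), array([13., 53.]), np.float64(5.0)] z95 104
jars 0.07 415 med [ 627. -125.   78.] rect [array([ 679., -116.]), array([111., 167.]), np.float64(90.0)] z95 101
[ 0.15459757 -0.9879775   0.50058955  0.04328071] 8.893456 [[200, 243], [230, 237], [260, 234], [290, 229], [320, 224], [350, 218]]
```

Emit:
step_arm(
  claw=0,
  steps=[
    [0,0,0,7.5],
    [38,-32,0,0],
    [38,-32,0,0],
    [38,-32,0,0],
    [38,-32,0,0],
    [38,-32,0,0],
    [38,-32,0,0],
    [38,-32,0,0],
  ],
)

```text
time: 1.25
tool_pos: [0.4051, -0.3409, 0.2314]
tool_rot: [0.002, 0.998, 0.066, 0.001]
contact_force: [0.8, -0.7, -0.3]
gripper_width: -0.001
```

Emit:
step_arm(
  steps=[
    [33,-29,0,0],
    [33,-29,0,0],
    [33,-29,0,0],
    [33,-29,0,0],
    [33,-29,0,0],
    [31,-32,0,0],
    [0,0,0,0],
    [0,0,0,0],
  ],
)

```text
time: 2.05
tool_pos: [0.5852, -0.1245, 0.2329]
tool_rot: [0.003, 0.998, 0.07, 0.003]
contact_force: [-0.1, 0.4, -0.1]
gripper_width: 0.002
```

Emit:
step_arm(
  steps=[
    [-7,8,20,0],
    [-6,7,30,0],
    [0,0,30,0],
    [0,0,20,0],
    [0,0,0,0],
    [0,0,0,0],
  ],
)

```text
time: 2.65
tool_pos: [0.5735, -0.1478, 0.1329]
tool_rot: [0.004, 0.998, 0.067, 0.005]
contact_force: [0.5, 0.4, 0.3]
gripper_width: 0.0
```

Emit:
step_arm(
  steps=[
    [0,-7,20,0],
    [0,0,15,0],
    [0,0,8,0],
    [0,0,0,0],
    [0,0,0,0],
  ],
)

```text
time: 3.15
tool_pos: [0.5764, -0.1447, 0.0952]
tool_rot: [0.007, 0.998, 0.066, 0.01]
contact_force: [0.2, -0.8, 0.4]
gripper_width: 0.001
```

```bash
python3 - <<'E'
from h import *
im,d=grab_frame("side");cv2.imwrite("pics/s1.png",cv2.resize(im[150:320,290:490,::-1],None,fx=3.5,fy=3.5,interpolation=3))
E
```

```text
(no output)
```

View pics/s1.png

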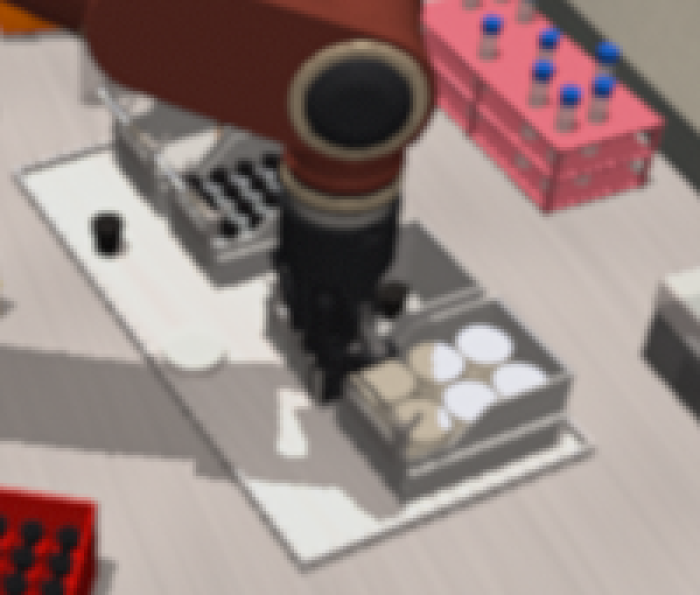

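The shut fingers (325,390) stand just in front of the jars tag, clear of everything else. Now I'll push.

Emit:
step_arm(
  steps=[
    [0,0,6,0],
    [6,0,0,0],
    [7,0,0,0],
    [7,0,0,0],
    [7,0,0,0],
    [7,0,0,0],
    [7,0,0,0],
    [0,0,0,0],
  ],
)

```text
time: 4.0
tool_pos: [0.6231, -0.1393, 0.0921]
tool_rot: [0.008, 0.998, 0.066, 0.012]
contact_force: [0.5, -0.3, 0.8]
gripper_width: 0.005
```

Emit:
step_arm(
  steps=[
    [6,0,0,0],
    [0,0,0,0],
    [-10,0,0,0],
    [-15,0,0,0],
    [-10,0,-20,0],
    [0,0,-30,0],
    [0,0,0,0],
  ],
)

```text
time: 4.7
tool_pos: [0.588, -0.1423, 0.1403]
tool_rot: [0.007, 0.998, 0.066, 0.009]
contact_force: [1.2, -0.4, 0.9]
gripper_width: -0.001
```

```bash
cat > chk.py <<'E'
from h import *
im,d=grab_frame("top");W=world("top",d);z=W[...,2]
for l,(x,y) in dict(droppers=(563,227),vials=(579,125),stoppers=(604,-30),jars=(625,-133)).items():
    a=np.radians(8.6);r=(W[...,:2]*1000-[x,y]);q=np.stack([r@[np.cos(a),np.sin(a)],r@[-np.sin(a),np.cos(a)]],-1)
    s=(abs(q[...,1])<22)&(abs(q[...,0])<38)&(z>.088)&(z<.125)
    print(l,s.sum(),np.round([np.median(q[s][:,0]),q[s][:,0].min(),q[s][:,0].max(),z[s].max()*1000],0) if s.any() else "")
s=state();print(s["tool_pos"],s["time"])
E
python3 chk.py
```

```text
droppers 78 [-21. -27. -12. 105.]
vials 74 [-22. -28. -13. 108.]
stoppers 115 [ 21.  12.  27. 107.]
jars 12 [ 17.  12.  23. 101.]
[ 0.58658933 -0.14181227  0.1376369 ] 4.75
```

Emit:
step_arm(
  steps=[
    [-15,-10,0,0],
    [-7,-40,0,0],
    [0,-45,0,0],
    [0,-45,0,0],
    [0,-45,0,0],
    [0,-40,0,0],
    [0,-30,0,0],
    [0,0,0,0],
  ],
)

```text
time: 5.55
tool_pos: [0.5211, 0.1146, 0.1227]
tool_rot: [0.005, 0.998, 0.063, -0.0]
contact_force: [-0.2, -1.3, 0.3]
gripper_width: 0.003
```

Emit:
step_arm(
  steps=[
    [0,0,15,0],
    [0,0,12,0],
    [0,0,5,0],
    [0,0,0,0],
  ],
)

```text
time: 5.95
tool_pos: [0.5184, 0.1117, 0.0839]
tool_rot: [0.006, 0.998, 0.063, -0.003]
contact_force: [-0.1, -0.5, 0.9]
gripper_width: 0.0
```

Emit:
step_arm(
  steps=[
    [0,-3,-6,0],
    [9,0,0,0],
    [9,0,0,0],
    [8,0,0,0],
    [7,0,0,0],
    [7,0,0,0],
    [7,0,0,0],
    [0,0,0,0],
  ],
)

```text
time: 6.75
tool_pos: [0.5716, 0.1196, 0.0917]
tool_rot: [0.006, 0.998, 0.061, -0.001]
contact_force: [0.2, -0.0, -0.2]
gripper_width: 0.0
```

Emit:
step_arm(
  steps=[
    [6,0,0,0],
    [6,0,0,0],
    [0,0,0,0],
    [-10,0,0,0],
    [-15,0,0,0],
    [-10,0,-20,0],
    [0,0,-40,0],
    [0,0,0,0],
  ],
)

```text
time: 7.55
tool_pos: [0.5439, 0.1173, 0.1508]
tool_rot: [0.006, 0.998, 0.061, -0.005]
contact_force: [1.0, -1.1, 1.3]
gripper_width: -0.005
```

```bash
python3 chk.py
```

```text
droppers 9 [-20. -25. -13.  99.]
vials 0 
stoppers 112 [ 21.   8.  28. 108.]
jars 106 [ 17.   4.  25. 104.]
[0.54182855 0.11710958 0.14738574] 7.6
```

Emit:
step_arm(
  steps=[
    [10,10,-8,0],
    [15,25,0,0],
    [15,27,0,0],
    [15,27,0,0],
    [15,27,0,0],
    [15,25,0,0],
    [8,11,0,0],
    [0,0,0,0],
  ],
)

```text
time: 8.4
tool_pos: [0.655, -0.0312, 0.1496]
tool_rot: [0.006, 0.998, 0.062, -0.013]
contact_force: [-0.3, 0.0, -1.2]
gripper_width: -0.003
```

```bash
python3 chk.py
```

```text
droppers 78 [-22. -27. -13. 103.]
vials 116 [ 16.   6.  24. 107.]
stoppers 0 
jars 112 [ 17.   7.  25. 106.]
[ 0.65439703 -0.03049912  0.14937583] 8.45
```

Emit:
step_arm(
  steps=[
    [2,-7,15,0],
    [0,0,18,0],
    [0,0,12,0],
    [0,0,7,0],
    [0,0,0,0],
  ],
)

```text
time: 8.95
tool_pos: [0.6506, -0.0175, 0.0916]
tool_rot: [0.005, 0.998, 0.065, -0.015]
contact_force: [-0.5, -0.4, 0.8]
gripper_width: 0.002
```

Emit:
step_arm(
  steps=[
    [-7,4,0,0],
    [-7,0,0,0],
    [-7,0,0,0],
    [-7,0,0,0],
    [-7,0,0,0],
    [-7,0,0,0],
    [0,0,0,0],
  ],
)

```text
time: 9.65
tool_pos: [0.6067, -0.0275, 0.0959]
tool_rot: [0.005, 0.998, 0.065, -0.013]
contact_force: [1.3, -0.8, 0.0]
gripper_width: -0.003
```

Emit:
step_arm(
  steps=[
    [-5,0,2,0],
    [-4,0,0,0],
    [0,0,0,0],
    [12,0,0,0],
    [15,0,-10,0],
    [0,0,-40,0],
    [0,0,-50,0],
    [0,0,-40,0],
  ],
)

```text
time: 10.45
tool_pos: [0.6266, -0.0226, 0.2274]
tool_rot: [0.003, 0.998, 0.065, -0.021]
contact_force: [0.8, -1.0, 0.1]
gripper_width: -0.003
```

Emit:
step_arm(
  steps=[
    [-40,20,0,0],
    [-45,20,0,0],
    [-45,20,0,0],
    [-45,20,0,0],
    [-45,20,0,0],
    [-40,20,0,0],
    [0,0,0,0],
    [0,0,0,0],
  ],
)

```text
time: 11.25
tool_pos: [0.3861, -0.1816, 0.2488]
tool_rot: [0.007, 0.998, 0.066, -0.015]
contact_force: [0.2, 0.3, 0.9]
gripper_width: 0.003
```

```bash
python3 chk.py; python3 - <<'E'
from h import *
im,d=grab_frame("top");cv2.imwrite("pics/t2.png",cv2.resize(im[110:260,160:400,::-1],None,fx=3.3,fy=3.3,interpolation=3))
a=cv2.imread("pics/top0.png").astype(int);b=im[:,:,::-1].astype(int);df=(abs(a-b).max(-1)>70)
for n,(u0,v0,u1,v1) in dict(binsrow=(178,120,372,172),reag=(266,158,288,182),front=(225,205,320,240)).items():print(n,df[v0:v1,u0:u1].sum())
E
```

```text
droppers 74 [-21. -27. -13. 104.]
vials 111 [ 16.   6.  22. 105.]
stoppers 73 [-17. -23.  -8. 107.]
jars 111 [ 17.   8.  25. 107.]
[ 0.38631412 -0.18145138  0.24882045] 11.3
binsrow 31
reag 0
front 0
```

View pics/t2.png

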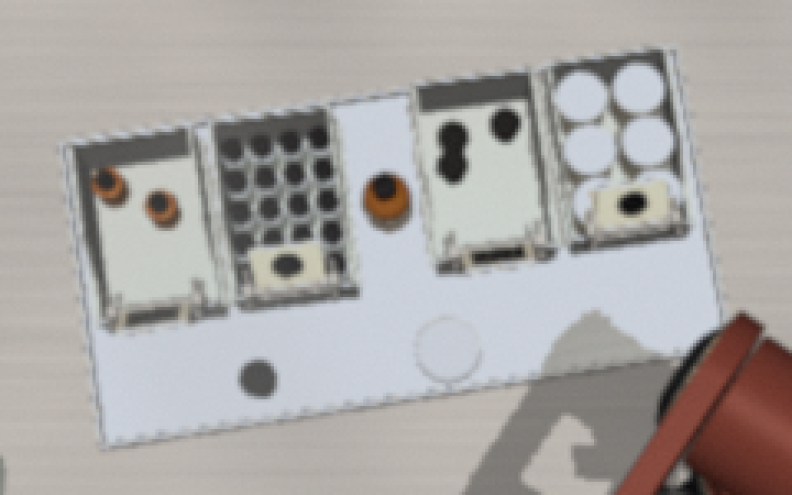

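The vials (288,263) and jars (632,203) tags now show their discs. The droppers and stoppers tags lean forward, and everything else is where it stood.

```bash
python3 -c "
from plant import *
print(job_done())"
```

```text
the job is handed in; nothing more can be done
None
```

The job is handed in: the vials and jars tags (full bins) now lean back with the disc up, and the stoppers tag leans forward. The droppers tag already leaned forward, so I left it alone. I pushed each tag with the shut fingertips, and the force readings (end of each move) never passed about 2 N.

- **Tags:** the last depth check put the free edges on the correct side for all four. Vials and jars sit about 16–17 mm behind the hinge, stoppers 17 mm and droppers 21 mm in front of it. The top picture agrees for the discs. The bars on the two forward tags are too foreshortened to make out individually.
- **Bins and bystanders:** comparing pictures before and after, the reagent bottle and the items in front of the bins showed no change. The bin row differed by 31 pixels; I put that down to the flipped jars tag but did not check it further. The flask, beaker, tube and spatula were not re-checked; the arm stayed well above anything it passed over on the way.
- **Time:** 11.3 s on the robot's clock at the last check before handing in, with the arm clear of everything.

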